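# Slide the valet tray over the gap onto the key cabinet

## Robot

A 6-joint arm with a two-finger parallel gripper is mounted at the origin on the work surface. World frame = base frame: x ahead of the robot, y to its left, z up, the work surface at z = 0. Lengths are in m, angles in rad, forces in N, time in s.
With the tool pointing down it reaches from about 0.35 to 0.925 m from the base axis. Payload 6.4 kg.
Tool frame: the origin (TCP) lies at the very end of the fingers, on their centre line; the grasp point (between the pads) lies 19 mm behind it; z points along the fingers, y is the line along which they close (so a half turn about z gives the same grasp; the last joint's range is limited). The gripper opens to 85 mm and grips with 20 to 120 N. Pads are 22 mm wide; open, the fingers measure 114 mm over their backs; the gripper's body (76 mm by 85 mm) begins 54 mm behind the grasp point. The pads swing forward as they close: fully open they stand 13 mm farther back than shut.
Start: joints at [-1.488, 0.245, 1.558, -0, 1.339, -0.174], TCP at [0.165, -0.629, 0.231] pointing down, gripper open.
Joint ranges: [-3.13, 3.13], [-1.02, 2.26], [0.13, 2.54], [-0.95, 4.09], [0.21, 2.88], [-2.74, 2.74]. Speed limits (rad/s): [2.57, 2.57, 3.14, 3.14, 3.14, 3.14].

## Interface

Orientations are given as a unit quaternion [x, y, z, w].
In Python, from cell import manip, viewer gives the robot as it stands.
- The arm moves only by the tool apply_moves, never from a script. Its argument "commands" is a list that holds one entry, the list of rows, each a list of 7 numbers: the gripper command: -1 is shut, 1 is fully open, values between are in proportion, then the shift along the world's x, y, z scaled (see below), then the turn, a rotation vector about the world's x, y, z scaled (see below). A call has 1 to 12 rows; each row shifts and turns the commanded pose from where the row before left it; what a row does not reach is not made up. The controller multiplies each number of a shift by 0.04 m and each number of a turn by 8 degrees. A row lasts 1/8 s, in which the tool goes at most 62.5 mm and 10.7 degrees, less where a joint would pass 70% of its speed; a pose out of reach is approached as far as the arm can. A call with a number of a shift or a turn outside -1 to 1 is refused whole. A call with a gripper value outside its range is refused whole. The fingers move at their own pace and stop on an object; the grip force is fixed at half the most. Time passes only in rows, so rows that do not move let the fingers close. It gives the time, the measured TCP pose, the force, the opening and the grip force at its end, in the units of the state.
- manip.sense(): the state, without advancing time (a new reading comes with each control period).
- viewer.get_image(name): name is "scene" or "top" or "wrist"; returns a dict with "frame" (384x512x3 uint8, red, green, blue), "K" (3x3 intrinsics, pixels), "extrinsics" (4x4, takes a point from world to camera coordinates). Camera axes: x right, y up, looking along -z (the intrinsics and any distortion apply to the point x, -y, -z); pixel columns grow to the right and rows downward; lengths in m; the calibration is good to about 2 mm. A picture is of the moment at which its call begins. There is no depth.
- manip.close_job(): hands the job in; it is judged then, once.
The state is a dict: "time": time; "qpos": joint angles; "dq": joint speeds; "joint_efforts": joint torques, N m; "ee_pos": TCP position; "eef_rot": TCP orientation; "ft_force": force on the tool from outside, world axes, zero at the start; "moment": the same for the moment, N m; "grip_width": finger opening in m; "grasp_force": force on a finger pad.
Only numpy, scipy, OpenCV 4.12 (cv2) and the standard library are available. Lean on these libraries where they do the work, as an engineer would, in place of code of your own. Each camera call takes 0.05 s, during which the arm holds its last target. There are 200 camera calls.

## Task

Slide the loaded valet tray from the ash riser across the open gap onto the key cabinet, push it home gently until its whole front edge lies flush against the rail at the cabinet's far end, and let go. It is front-heavy: bear down on the cork ledge at its tail while the front hangs over the gap, and ease off before the tail itself comes over the gap, so that neither end ever dips or lifts by more than about 5 mm. Never use more than 20 N on the tray, keep the phone stand and the key in their places on it, and leave everything else where it is.

Things in the scene. Friction and masses are not known exactly. Their poses are not given: they have to be found in the camera images.
- riser: Fixed ash riser (a board on two end panels), 260 mm in its x, 360 mm in its y, top 110 mm above the console. Origin: centre of its underside on the console; its y axis points along its length towards the gap and the cabinet, its x axis away from the robot, z up. The tray starts on it.
- riser_lip (a point): Middle of the riser's top edge at the gap (180 mm along the riser's y from its origin); its y axis points across the gap. The gap to the cabinet is 115 to 130 mm wide.
- cabinet: Fixed ash key cabinet with two flat drawers, 250 mm in its x, 250 mm in its y, top 110 mm above its origin (level with the riser to 2 mm, and askew to it by up to 0.03 rad). Origin: centre of its underside; y points from the gap towards its far-end rail, x away from the robot.
- cabinet_lip (a point): Middle of the cabinet's top edge at the gap (125 mm from its origin against its y), on the top surface; same axes as the cabinet.
- rail_face (a point): Where the tray's front has to end: on the inner face of the far-end rail, at the cabinet's top surface, 111 mm from the cabinet's origin along its y; same axes as the cabinet. The rail is 24 mm high and 14 mm thick.
- gallery: The cabinet's gallery: the far-end rail (across the cabinet's x) and a like strip along its back (+x) edge whose inner face is 117 mm from the cabinet's centre line. Origin: over the centre of the cabinet, on its top.
- tray: Loose ash valet tray, 150 mm in x, 220 mm in y, 0.94 kg loaded (varies 10 %), friction about 0.22 on the waxed tops. Origin: centre of its underside; y points to its rounded front. 12 mm board; the front 96 mm carry a solid block 48 mm high. Loaded, its balance point is 35 mm ahead of its centre: over the gap the tail must be held down with 5 to 8 N or it tips; once across it stands by itself.
- ledge (a point): Centre of the cork mat on the tray's rear ledge, on its upper face, 14 mm above the tray's underside, 54 mm behind the tray's centre. The mat measures 130 mm in x by 104 mm in y; its rear edge is 4 mm from the tail. It holds fingertips by friction only (about 0.5): under about 8 N they slip forward on it. Pressed and drawn along off its middle line, the tray swings round.
- tail (a point): Middle of the tray's square tail edge, 6 mm above its underside (the edge is 12 mm high), 110 mm behind the tray's centre: the place to push from behind.
- nose_left (a point): Point on the tray's rounded front edge 70 mm to one side of its middle (tray -x), 6 mm above its underside.
- nose_right (a point): Point on the tray's rounded front edge 70 mm to the other side (tray +x), 6 mm above its underside.
- stand: Upright clear acrylic phone stand, 66 x 70 mm foot, 105 mm high, sitting loose in an 8 mm deep recess of the tray's block. Origin: centre of its underside.
- tray_key: Black car key, 70 x 40 x 14 mm, lying loose in the other recess of the tray's block. Origin: centre of its underside.
- spare_key: Bystander: the second black car key, 70 x 40 x 14 mm, lying on the riser behind the tray's tail.
- opener: Bystander: steel bottle opener magnet, 130 x 44 x 7 mm, lying on the riser behind the tray's tail.
- umbrella: Bystander: compact black umbrella, 290 mm long, 49 mm thick, lying on the console in the gap between riser and cabinet.
- shoe_horn: Bystander: grey plastic shoe horn, 210 mm long, lying on the console beyond the riser.
- glasses_case: Bystander: black spectacle case, 160 x 62 x 41 mm, on the console beyond the gap.
Things that resemble listed ones, but are neither listed nor needed, are in the scene too. Leave any black or turquoise look-alike of the stand alone.

How it is judged:
By the outcome, as a careful person would: the job done as asked, in the order asked, and still so for the second after the job is handed in, with the robot touching nothing.
It also fails if it takes over 72 s, if anything falls off the work surface, if the arm or the gripper's body presses on something with over 40 N, if the wrist force passes 120 N, or if a joint passes its speed limit or range.

## Working session

There is one attempt and no reset: what is moved stays moved. The work goes in short steps, Python scripts to look and compute and a tool call to move; the robot and the scene stay as the last step left them, time stands still between calls to the robot, and variables do not carry over. Pictures are saved under pics/ and viewed, at most 10 in all, crops included, and the job is handed in when it is done.

Besides the shell and the picture viewer there is one more tool, called after "Call:" as name(argument=value, ...), one argument or row to a line, values as JSON. apply_moves: Moves the arm, as the interface text tells. Its arguments: {"type":"object","properties":{"commands":{"type":"array"}},"required":["commands"]}

```bash
mkdir -p pics; ls; python3 - <<'E'
from cell import manip, viewer
import cv2, numpy as np, pickle
s=manip.sense(); print(s)
d={}
for n in("scene","top"):
    i=viewer.get_image(n); d[n]=i
    print(n,i["K"].tolist(),np.round(i["extrinsics"],4).tolist(),[k for k in i])
    cv2.imwrite(f"pics/{n}0.png",cv2.resize(i["frame"][...,::-1],(800,600),interpolation=cv2.INTER_CUBIC))
pickle.dump(d,open("im0.pkl","wb"))
E
```

```text
pics
{'time': 0.0, 'qpos': array([-1.48809572e+00,  2.45814364e-01,  1.55903923e+00,  3.63808682e-06,
        1.33869213e+00, -1.74123069e-01]), 'dq': array([ 1.48799807e-03, -1.10273971e-03, -3.44201243e-04,  7.32650164e-04,
        3.93259172e-06, -2.49245117e-04]), 'joint_efforts': array([ 9.65849322e-04, -4.29511607e+01, -3.26125395e+01, -1.23186242e-04,
        5.45765186e-03, -1.83624529e-06]), 'ee_pos': array([ 0.16505089, -0.62811003,  0.23016658]), 'eef_rot': array([ 9.91766104e-01,  1.28058742e-01,  4.63910736e-05, -9.75433956e-04]), 'ft_force': array([ 0.6996538 , -1.13854955, -0.80105236]), 'moment': array([-0.0096287 ,  0.01537613,  0.03073771]), 'grasp_force': 0.0, 'grip_width': 0.08557439171510023}
scene [[412.88055173914796, 0.0, 259.36827276742747], [0.0, 412.88055173914796, 189.00286759614318], [0.0, 0.0, 1.0]] [[-0.5793, 0.8151, -0.0048, 0.2766], [-0.6632, -0.4679, 0.5842, 0.2804], [0.4739, 0.3416, 0.8116, -1.6798], [0.0, 0.0, 0.0, 1.0]] ['frame', 'K', 'extrinsics']
top [[425.763566904562, 0.0, 255.33794357735442], [0.0, 425.763566904562, 190.99260677989386], [0.0, 0.0, 1.0]] [[0.0033, -0.9998, 0.0171, 0.006], [0.9947, 0.005, 0.1028, -0.5258], [-0.1029, 0.0167, 0.9946, -1.4369], [0.0, 0.0, 0.0, 1.0]] ['frame', 'K', 'extrinsics']
```

View pics/top0.png

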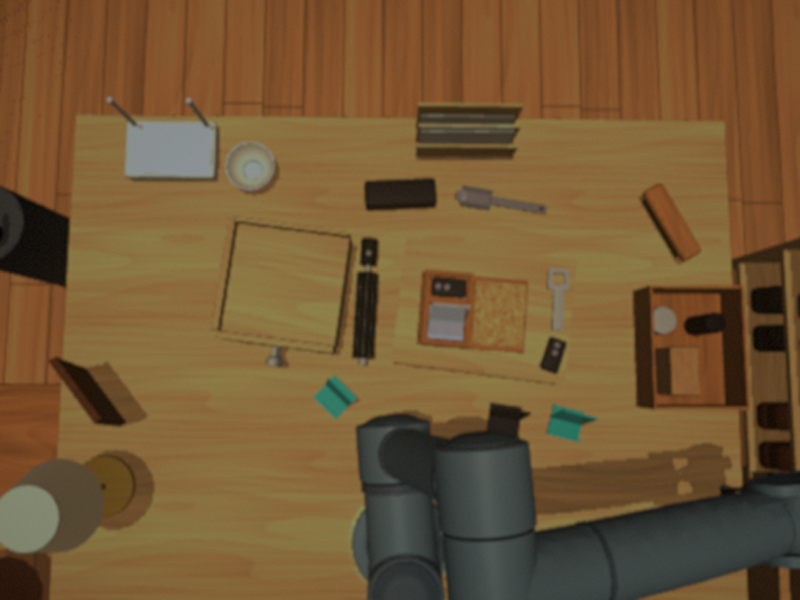

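View pics/scene0.png

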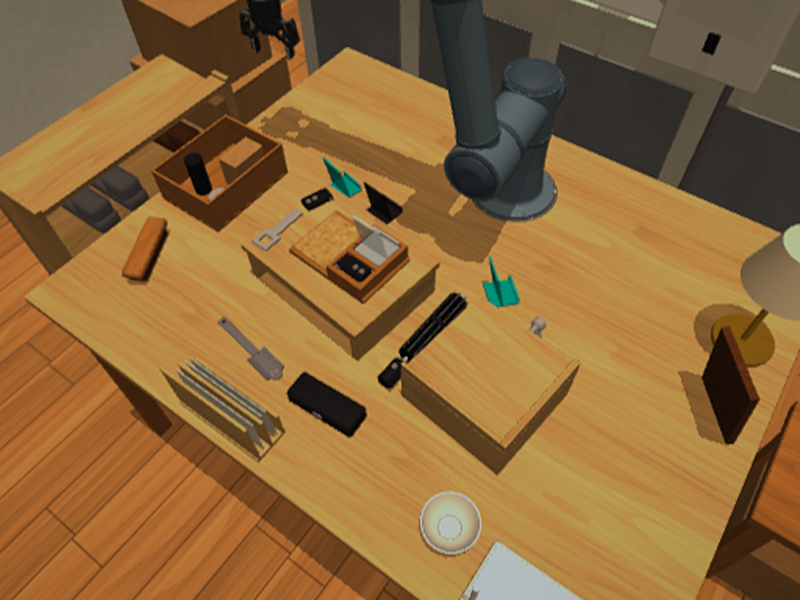

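```bash
cat > h.py <<'E'
import numpy as np, cv2, pickle
from cell import manip, viewer
def ray(im,u,v):
    K,E=im["K"],np.array(im["extrinsics"]); p=np.linalg.inv(K)@[u,v,1]; d=E[:3,:3].T@(p*[1,-1,-1]); c=-E[:3,:3].T@E[:3,3]; return c,d
def at(im,u,v,z):
    c,d=ray(im,u,v); return c+d*(z-c[2])/d[2]
def proj(im,P):
    E=np.array(im["extrinsics"]); q=(np.atleast_2d(P)@E[:3,:3].T+E[:3,3])*[1,-1,-1]; q=q@np.array(im["K"]).T; return q[:,:2]/q[:,2:]
def crop(im,x0,y0,x1,y1,f,name):
    a=im["frame"][y0:y1,x0:x1,::-1].astype(float); a=255*np.clip(a/np.percentile(a,99),0,1)**.6
    cv2.imwrite(name,cv2.resize(a.astype(np.uint8),None,fx=f,fy=f,interpolation=cv2.INTER_CUBIC))
E
python3 - <<'E'
from h import *
d=pickle.load(open("im0.pkl","rb"))
crop(d["top"],130,130,390,256,3,"pics/topc.png")
crop(d["scene"],145,110,385,310,3,"pics/scenec.png")
E
```

```text
(no output)
```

View pics/topc.png

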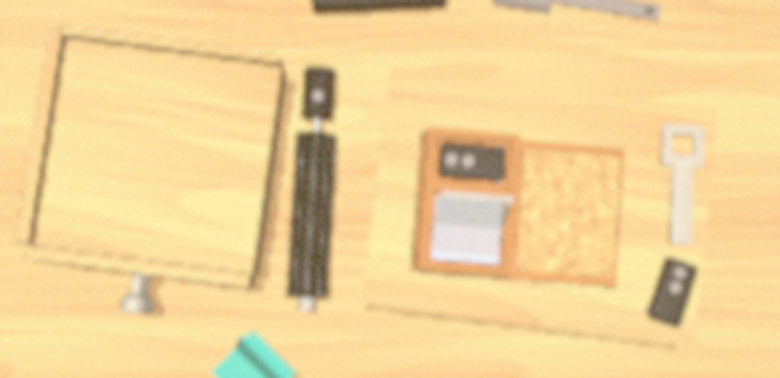

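View pics/scenec.png

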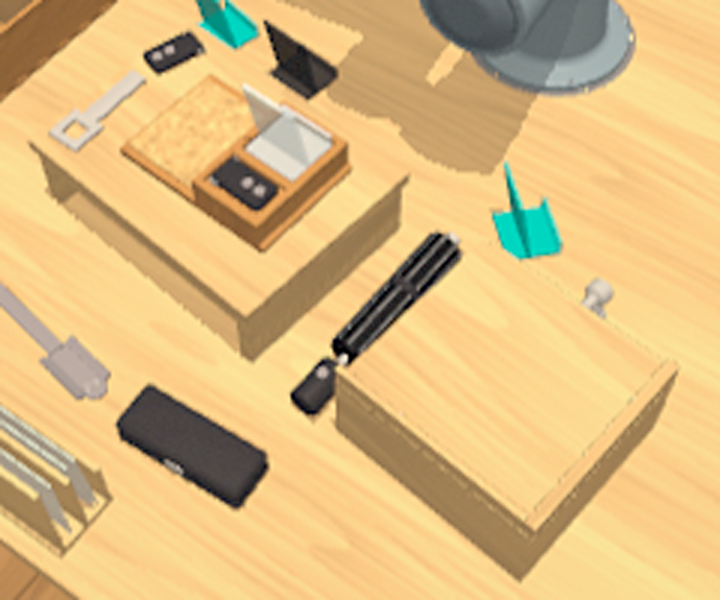

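```bash
cat > fit.py <<'E'
from h import *
from scipy.optimize import least_squares
d=pickle.load(open("im0.pkl","rb"))
T=lambda x,y:("top",130+(x+.5)/3-.5,130+(y+.5)/3-.5)
S=lambda x,y:("scene",145+(x+.5)/3-.5,110+(y+.5)/3-.5)
def w(p,L):
    c,s=np.cos(p[2]),np.sin(p[2]); return np.array([p[0]+c*L[0]-s*L[1],p[1]+s*L[0]+c*L[1],L[2]])
def fit(obs,x0=(.5,0,-.1)):
    f=lambda p:np.concatenate([(proj(d[o[0]],w(p,L))[0]-o[1:]) for o,L in obs])
    r=least_squares(f,x0,loss="soft_l1"); return r.x,f(r.x).reshape(-1,2).round(1).tolist()
riser=[(T(367,306),(-.13,.18,.11)),(T(675,347),(-.13,-.18,.11)),(S(408,177),(-.13,.18,.11)),(S(247,318),(.13,.18,.11)),(S(32,145),(.13,-.18,.11))]
cab=[(T(63,37),(.117,.111,.11)),(T(253,288),(-.125,-.125,.11)),(T(285,63),(.117,-.125,.11)),(T(32,243),(-.125,.111,.12)),(S(677,368),(-.125,.125,.134)),(S(530,525),(.125,.125,.134)),(S(518,578),(.125,.125,0)),(S(338,368),(.125,-.125,.134))]
tray=[(T(623,150),(.075,-.11,.122)),(T(614,286),(-.075,-.11,.122)),(T(427,130),(.075,.105,.158)),(T(414,268),(-.075,.105,.158)),(S(122,150),(.075,-.11,.122)),(S(213,77),(-.075,-.11,.122)),(S(195,185),(.075,.014,.158))]
if __name__=="__main__":
    for n,o in dict(riser=riser,cab=cab,tray=tray).items():
        p,r=fit(o); print(n,p.round(4),r)
        if n=="riser": print("lip",w(p,(0,.18,.11)))
        if n=="cab": print("lip",w(p,(0,-.125,.11)),"rail",w(p,(0,.111,.11)))
        if n=="tray": print("ledge",w(p,(0,-.054,.124)),"tail",w(p,(0,-.11,.116)))
E
python3 fit.py
```

```text
riser [ 0.4954 -0.1627 -0.1275] [[-3.9, -1.1], [4.5, -0.1], [1.5, -0.8], [0.4, 0.4], [-1.2, -1.7]]
lip [0.51825791 0.01584081 0.11      ]
cab [ 0.547   0.2503 -0.1283] [[2.1, -0.2], [-0.1, -0.8], [-0.3, 0.7], [-0.1, 4.4], [3.1, -4.7], [0.5, 1.6], [-0.8, 1.6], [-2.6, -0.4]]
lip [0.5310342  0.12629585 0.11      ] rail [0.5612405  0.36035478 0.11      ]
tray [ 0.4903 -0.1387 -0.0808] [[-0.3, -0.6], [-0.3, 0.4], [-0.5, -1.3], [-0.1, 0.3], [-0.5, -0.6], [-0.4, -1.2], [0.3, -0.5]]
ledge [ 0.48596724 -0.19256631  0.124     ] tail [ 0.48144842 -0.24838369  0.116     ]
```

```bash
python3 - <<'E'
from fit import *
riser[0]=(riser[0][0],(-.13,.168,.11)); riser[1]=(riser[1][0],(-.13,-.168,.11))
r,e=fit(riser); print(r,e, w(r,(0,.18,.11)))
cab2=[c for i,c in enumerate(cab) if i not in(3,4)]
c,e=fit(cab2); print(c,e,w(c,(0,-.125,.11)),w(c,(0,.111,.11)))
def panel(n,x0,y0,x1,y1,f):
    a=d[n]["frame"][y0:y1,x0:x1,::-1].astype(float); a=255*np.clip(a/np.percentile(a,99),0,1)**.8
    a=cv2.resize(a.astype(np.uint8),None,fx=f,fy=f,interpolation=cv2.INTER_CUBIC)
    def line(p,P,col):
        q=proj(d[n],[w(p,L) for L in P]); q=((q-[x0,y0]+.5)*f-.5).round().astype(int); cv2.polylines(a,[q.reshape(-1,1,2)],False,col,1)
    line(r,[(-.13,-.18,.11),(-.13,.18,.11),(.13,.18,.11),(.13,-.18,.11)],(255,0,0))
    line(c,[(.117,-.125,.11),(.117,.111,.11),(-.125,.111,.11)],(0,0,255))
    line(c,[(.125,-.125,.11),(-.125,-.125,.11),(-.125,.125,.11)],(0,160,0))
    line(c,[(.117,-.125,.134),(.117,.111,.134),(-.125,.111,.134),(-.125,.125,.134),(.125,.125,.134),(.125,-.125,.134)],(255,0,255))
    return a
A=panel("top",132,132,332,252,4); cv2.imwrite("pics/ov1.png",A)
B=panel("scene",220,160,380,310,4)[:600]; cv2.imwrite("pics/ov2.png",B)
E
```

```text
[ 0.49487345 -0.16231304 -0.13163669] [[-0.4, -0.7], [0.5, -0.2], [1.6, -0.6], [0.3, 0.4], [-1.0, -2.0]] [0.51849968 0.01612967 0.11      ]
[ 0.54479771  0.25024935 -0.12168108] [[1.8, 0.6], [0.2, -0.3], [-0.5, 1.1], [1.4, 0.9], [-0.0, 0.9], [-2.1, -0.6]] [0.52962508 0.1261736  0.11      ] [0.558271   0.36042861 0.11      ]
```

View pics/ov1.png

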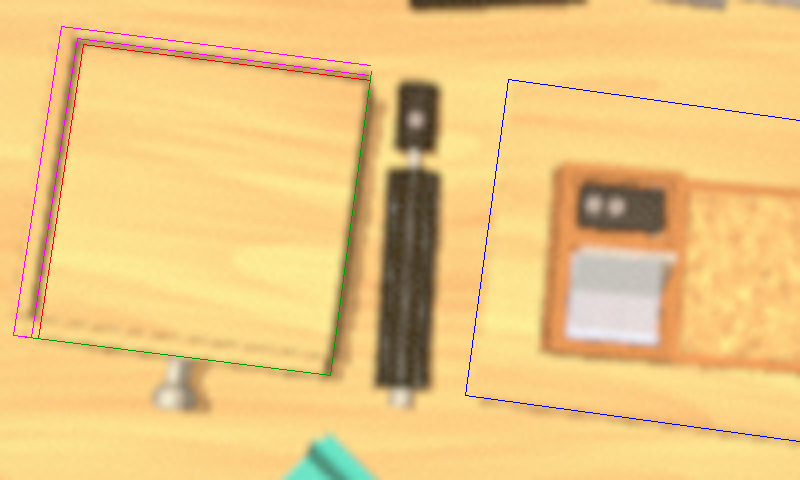

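View pics/ov2.png

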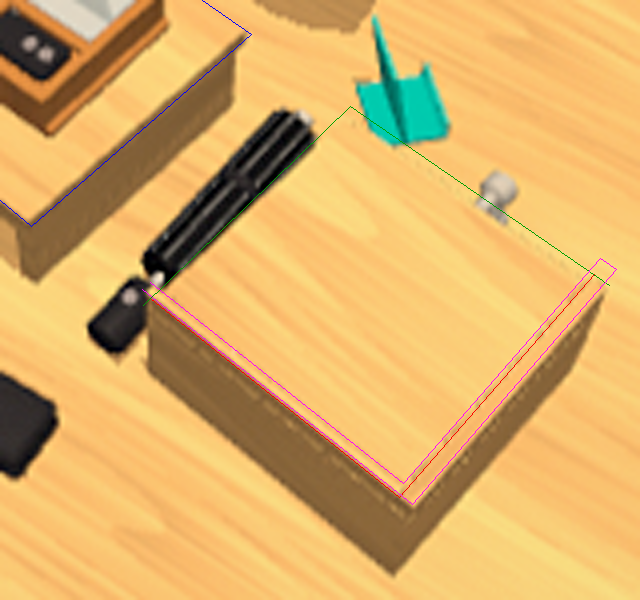

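Call:
apply_moves(
  commands=[
    [[0.7,0.725,0.944,0,0,0,0.8],[0.7,0.725,0.944,0,0,0,0.8],[0.7,0.725,0.944,0,0,0,0.8],[0.7,0.725,0.944,0,0,0,0.8],[0.7,0.725,0.944,0,0,0,0.8],[0.7,0.725,0.944,0,0,0,0.8],[0.7,0.725,0.944,0,0,0,0.8],[0.7,0.725,0.944,0,0,0,0.8],[0.7,0.725,0.944,0,0,0,0.8],[0.7,0.725,0.944,0,0,0,0.8],[0.7,0.725,0.944,0,0,0,0.82],[0.7,0,0,0,0,0,0]],
  ],
)

```text
time: 1.6
ee_pos: [0.485, -0.2109, 0.2308]
eef_rot: [0.734, 0.679, 0.0, -0.0]
ft_force: [-0.1, -0.2, 0.2]
grip_width: 0.0726
grasp_force: 0.0
```

```bash
python3 - <<'E'
from h import *
i=viewer.get_image("wrist"); t=viewer.get_image("top"); pickle.dump((i,t),open("im1.pkl","wb"))
crop(i,0,0,512,384,1.5,"pics/w1.png")
s=manip.sense(); print(s["ft_force"],s["ee_pos"])
# line fits in initial top image: darkest pixel near predicted lines
from fit import *
g=cv2.cvtColor(d["top"]["frame"],cv2.COLOR_RGB2GRAY).astype(np.float32)
def line(c,A,B,off=6):
    P=proj(d["top"],[w(c,A),w(c,B)]); n=np.array([-(P[1]-P[0])[1],(P[1]-P[0])[0]]); n/=np.linalg.norm(n); out=[]
    o=np.arange(-off,off,.1)
    for t in np.linspace(.1,.9,40):
        q=P[0]+t*(P[1]-P[0])+o[:,None]*n
        v=cv2.remap(g,q[:,0].astype(np.float32),q[:,1].astype(np.float32),cv2.INTER_CUBIC).ravel()
        out.append((t,o[v.argmin()]))
    out=np.array(out); k=np.polyfit(out[:,0],out[:,1],1)
    r=out[:,1]-np.polyval(k,out[:,0]); m=abs(r)<.7; k=np.polyfit(out[m,0],out[m,1],1)
    L=np.linalg.norm(P[1]-P[0]); print("slope rad",k[0]/L,"offset mid px",np.polyval(k,.5),m.sum())
c=[.5448,.2502,-.1217]
line(c,(-.125,.111,.122),(.117,.111,.122)); line(c,(.117,-.125,.122),(.117,.111,.122)); line(c,(-.125,-.125,.105),(.117,-.125,.105))
line([.4949,-.1623,-.1316],(-.13,-.15,.105),(-.13,.15,.105))
E
```

```text
[ 0.21276272 -0.28812419  0.51172327] [ 0.48394226 -0.21304328  0.23089323]
slope rad 0.005191889809157412 offset mid px -1.0550000000000177 40
slope rad 0.0018510841438330139 offset mid px -0.1125000000000209 40
slope rad 0.003840611473286646 offset mid px 0.33999999999997743 40
slope rad -0.009168509534063158 offset mid px -0.35250000000002024 40
```

View pics/w1.png

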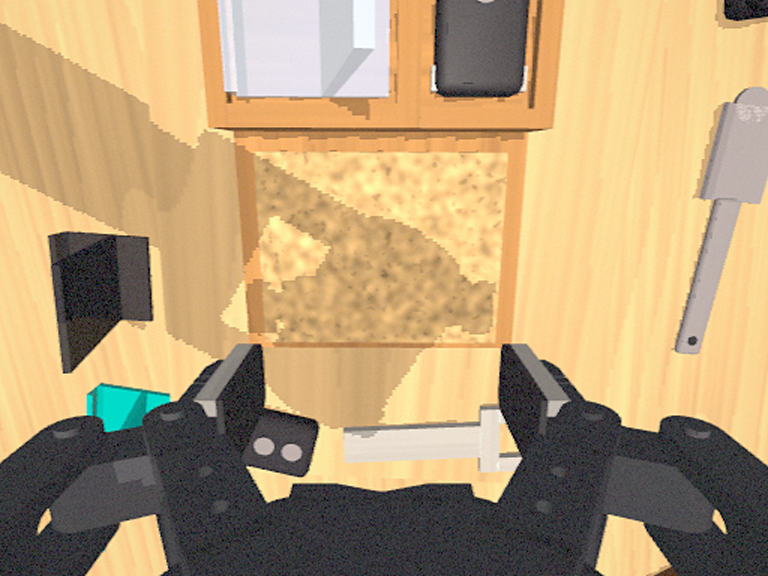

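```bash
python3 - <<'E'
from h import *
i,t=pickle.load(open("im1.pkl","rb"))
f=lambda x,y,z:at(i,(x+.5)/1.5-.5,(y+.5)/1.5-.5,z)[:2].round(4)
for n,p in dict(tailL=(248,347,.122),tailR=(513,346,.122),matFL=(258,152,.124),matFR=(508,152,.124),blkL=(220,130,.158),blkR=(551,129,.158)).items(): print(n,f(*p))
E
```

```text
tailL [ 0.4042 -0.2473]
tailR [ 0.5559 -0.2584]
matFL [ 0.4261 -0.1406]
matFR [ 0.5535 -0.1505]
blkL [ 0.4195 -0.1309]
blkR [ 0.5636 -0.1417]
```

Call:
apply_moves(
  commands=[
    [[0.7,0,-0.05,-0.8,0,0,0],[0.7,0,0,-0.8,0,0,0],[0.7,0,0,-0.6,0,0,0],[0.7,0,0,-0.15,0,0,0],[0.7,0,0,0,0,0,0]],
  ],
)

```text
time: 2.33
ee_pos: [0.4838, -0.2161, 0.1375]
eef_rot: [0.736, 0.677, -0.0, 0.0]
ft_force: [0.4, -0.4, 1.0]
grip_width: 0.0728
grasp_force: 0.0
```

Call:
apply_moves(
  commands=[
    [[0.7,0,0,-0.1,0,0,0],[0.7,0,0,-0.08,0,0,0],[0.7,0,0,0,0,0,0]],
  ],
)

```text
time: 2.7
ee_pos: [0.4841, -0.2153, 0.1301]
eef_rot: [0.736, 0.677, 0.0, 0.0]
ft_force: [0.5, 0.0, -1.2]
grip_width: 0.0728
grasp_force: 0.0
```

Call:
apply_moves(
  commands=[
    [[0.7,0,0,-0.06,0,0,0],[0.7,0,0,-0.06,0,0,0],[0.7,0,0,0,0,0,0]],
  ],
)

```text
time: 3.08
ee_pos: [0.4839, -0.2152, 0.125]
eef_rot: [0.736, 0.677, -0.0, -0.0]
ft_force: [0.2, 0.2, -0.4]
grip_width: 0.0724
grasp_force: 0.0
```

Call:
apply_moves(
  commands=[
    [[0.7,0,0,-0.03,0,0,0],[0.7,0,0,0,0,0,0]],
  ],
)

```text
time: 3.32
ee_pos: [0.4841, -0.2153, 0.124]
eef_rot: [0.736, 0.677, 0.0, -0.0]
ft_force: [-1.2, 0.5, -0.2]
grip_width: 0.0725
grasp_force: 0.0
```

Call:
apply_moves(
  commands=[
    [[0.7,0,0,-0.03,0,0,0],[0.7,0,0,0,0,0,0]],
  ],
)

```text
time: 3.58
ee_pos: [0.4841, -0.2153, 0.1228]
eef_rot: [0.736, 0.677, 0.0, -0.0]
ft_force: [-0.2, 0.4, 0.6]
grip_width: 0.0728
grasp_force: 0.0
```

Call:
apply_moves(
  commands=[
    [[0.7,0,0,-0.03,0,0,0],[0.7,0,0,-0.03,0,0,0],[0.7,0,0,0,0,0,0]],
  ],
)

```text
time: 3.95
ee_pos: [0.484, -0.2153, 0.1203]
eef_rot: [0.736, 0.677, -0.0, -0.0]
ft_force: [-0.2, 0.1, -1.0]
grip_width: 0.0725
grasp_force: 0.0
```

Call:
apply_moves(
  commands=[
    [[0.7,0,0,-0.03,0,0,0],[0.7,0,0,0,0,0,0]],
  ],
)

```text
time: 4.2
ee_pos: [0.484, -0.2153, 0.1192]
eef_rot: [0.736, 0.677, -0.0, -0.0]
ft_force: [0.0, -0.9, 0.1]
grip_width: 0.0727
grasp_force: 0.0
```

Call:
apply_moves(
  commands=[
    [[0.7,0,0,-0.03,0,0,0],[0.7,0,0,0,0,0,0]],
  ],
)

```text
time: 4.45
ee_pos: [0.484, -0.2153, 0.118]
eef_rot: [0.736, 0.677, -0.0, -0.0]
ft_force: [0.1, -0.3, -0.2]
grip_width: 0.0726
grasp_force: 0.0
```

Call:
apply_moves(
  commands=[
    [[0.7,0,0,-0.03,0,0,0],[0.7,0,0,0,0,0,0]],
  ],
)

```text
time: 4.7
ee_pos: [0.484, -0.2153, 0.1168]
eef_rot: [0.736, 0.677, -0.0, -0.0]
ft_force: [-0.8, -0.2, -0.0]
grip_width: 0.0728
grasp_force: 0.0
```

Call:
apply_moves(
  commands=[
    [[0.7,0,0,-0.025,0,0,0],[0.7,0,0,0,0,0,0]],
  ],
)

```text
time: 4.95
ee_pos: [0.484, -0.2153, 0.1158]
eef_rot: [0.736, 0.677, -0.0, -0.0]
ft_force: [0.2, 0.1, -0.2]
grip_width: 0.0726
grasp_force: 0.0
```

Call:
apply_moves(
  commands=[
    [[0.7,0,0,-0.025,0,0,0],[0.7,0,0,0,0,0,0]],
  ],
)

```text
time: 5.2
ee_pos: [0.4842, -0.2154, 0.1155]
eef_rot: [0.736, 0.677, -0.0, 0.0]
ft_force: [-2.4, 1.3, 4.6]
grip_width: 0.0725
grasp_force: 2.6
```

Call:
apply_moves(
  commands=[
    [[0.7,0,0,-0.012,0,0,0],[0.7,0,0,0,0,0,0]],
  ],
)

```text
time: 5.45
ee_pos: [0.4844, -0.2155, 0.1155]
eef_rot: [0.736, 0.678, -0.0, 0.0]
ft_force: [-3.5, 1.5, 7.6]
grip_width: 0.0728
grasp_force: 4.0
```

Call:
apply_moves(
  commands=[
    [[0.7,-0.01,0,-0.012,0,0,0],[0.7,0,0,0,0,0,0]],
  ],
)

```text
time: 5.7
ee_pos: [0.4844, -0.2155, 0.1155]
eef_rot: [0.736, 0.677, 0.0, 0.0]
ft_force: [-2.6, 3.0, 9.3]
grip_width: 0.0729
grasp_force: 4.8
```

```bash
python3 - <<'E'
from h import *
for k in range(3):
    viewer.get_image("wrist"); s=manip.sense(); print(s["ft_force"].round(1),s["moment"].round(3),s["ee_pos"].round(4),s["grasp_force"])
E
```

```text
[-0.9  2.8 10.1] [ 0.456  0.623 -0.066] [ 0.4843 -0.2155  0.1155] 4.7856873233104125
[-1.8  2.8  9.5] [ 0.429  0.623 -0.056] [ 0.4843 -0.2155  0.1155] 4.788478837581351
[-1.6  2.   9.9] [ 0.483  0.588 -0.078] [ 0.4843 -0.2155  0.1155] 4.7916584549238905
```

Call:
apply_moves(
  commands=[
    [[0.7,-0.01,-0.01,0,0,0.05,0],[0.7,0,0,0,0,0,0]],
  ],
)

```text
time: 6.1
ee_pos: [0.4845, -0.2158, 0.1156]
eef_rot: [0.736, 0.677, -0.002, -0.001]
ft_force: [-2.2, 4.7, 9.8]
grip_width: 0.0725
grasp_force: 4.6
```

```bash
cat > st.py <<'E'
from h import *
F=[];M=[]
for k in range(4):
    viewer.get_image("wrist"); s=manip.sense(); F.append(s["ft_force"]); M.append(s["moment"])
q=s["eef_rot"]
print(s["time"],np.mean(F,0).round(2),np.mean(M,0).round(3),s["ee_pos"].round(4),round(s["grasp_force"],2),"yaw",2*np.arctan2(q[1],q[0])-np.pi/2)
E
python3 st.py
```

```text
6.3 [-1.69  3.87  9.49] [ 0.583 -0.063  0.123] [ 0.4845 -0.2159  0.1156] 4.55 yaw -0.08234787619638784
```

Call:
apply_moves(
  commands=[
    [[0.7,0,0.02,-0.008,0,-0.022,0],[0.7,0,0,0,0,0,0]],
  ],
)

```text
time: 6.55
ee_pos: [0.4845, -0.2158, 0.1154]
eef_rot: [0.736, 0.677, -0.001, 0.0]
ft_force: [-1.3, 0.3, 7.6]
grip_width: 0.0726
grasp_force: 4.3
```

```bash
python3 st.py; cat > slip.py <<'E'
# tray motion relative to the gripper since reference wrist image: ECC on the tray's block and mat
from h import *
import sys,os
im=viewer.get_image("wrist"); g=cv2.cvtColor(im["frame"],cv2.COLOR_RGB2GRAY)
if not os.path.exists("ref.npy") or "ref" in sys.argv: np.save("ref.npy",g); pickle.dump(im,open("refim.pkl","wb"))
r=np.load("ref.npy"); m=np.zeros_like(g); m[2:200,150:365]=255
W=np.eye(2,3,dtype=np.float32)
try: cc,W=cv2.findTransformECC(r,g,W,cv2.MOTION_EUCLIDEAN,(3,200,1e-5),m,5)
except cv2.error as e: print("ecc fail"); sys.exit()
mm=1000*np.linalg.norm(at(im,250,90,.15)-at(im,251,90,.15))
p=W@[255,150,1]-[255,150]
print("cc",round(cc,3),"slip right/fwd mm",round(p[0]*mm,2),round(-p[1]*mm,2),"rot rad (image cw)",round(float(np.arctan2(W[1,0],W[0,0])),4))
E
python3 slip.py ref
```

```text
6.75 [-2.11  0.41  8.61] [0.144 0.058 0.028] [ 0.4846 -0.2158  0.1155] 4.4 yaw -0.08247667444591755
cc 1.0 slip right/fwd mm 0.0 0.0 rot rad (image cw) -0.0
```

Call:
apply_moves(
  commands=[
    [[0.7,0.008,0.06,0,0,0,0],[0.7,0.014,0.1,0,0,0,0],[0.7,0.014,0.1,0,0,0,0],[0.7,0.014,0.1,0,0,0,0],[0.7,0,0,0,0,0,0]],
  ],
)

```text
time: 7.42
ee_pos: [0.4868, -0.2019, 0.1155]
eef_rot: [0.736, 0.677, -0.001, 0.001]
ft_force: [0.7, -2.0, 6.7]
grip_width: 0.0729
grasp_force: 3.4
```

```bash
python3 slip.py; python3 st.py
```

```text
cc 0.992 slip right/fwd mm -0.13 -0.34 rot rad (image cw) -0.0048
7.675 [-0.13 -1.27  6.6 ] [-0.22   0.018  0.021] [ 0.4868 -0.2019  0.1155] 3.5 yaw -0.08245666776858873
```

Call:
apply_moves(
  commands=[
    [[0.7,0.006,0.04,-0.014,0,0,0],[0.7,0.012,0.08,0,0,0,-0.01],[0.7,0.016,0.11,0,0,0,-0.01],[0.7,0.016,0.11,0,0,0,-0.01],[0.7,0.016,0.11,0,0,0,-0.01],[0.7,0.016,0.11,0,0,0,-0.01],[0.7,0.016,0.11,0,0,0,-0.01],[0.7,0.008,0.06,0,0,0,0],[0.7,0,0,0,0,0,0]],
  ],
)

```text
time: 8.8
ee_pos: [0.4914, -0.1731, 0.1155]
eef_rot: [0.738, 0.674, -0.001, 0.002]
ft_force: [-0.5, -2.4, 8.9]
grip_width: 0.0725
grasp_force: 4.5
```

```bash
python3 slip.py; python3 st.py
```

```text
cc 0.963 slip right/fwd mm -0.05 -0.5 rot rad (image cw) -0.0061
9.05 [-0.17 -2.37  8.92] [-0.356  0.243  0.024] [ 0.4913 -0.1731  0.1155] 4.52 yaw -0.09054698260596261
```

Call:
apply_moves(
  commands=[
    [[0.7,0.006,0.04,-0.01,0,0.012,0],[0.7,0.012,0.08,0,0,0,-0.01],[0.7,0.018,0.13,0,0,0,-0.01],[0.7,0.018,0.13,0,0,0,-0.01],[0.7,0.018,0.13,0,0,0,-0.01],[0.7,0.018,0.13,0,0,0,-0.01],[0.7,0.018,0.13,0,0,0,-0.01],[0.7,0.018,0.13,0,0,0,-0.01],[0.7,0.018,0.13,0,0,0,-0.01],[0.7,0.008,0.06,0,0,0,0],[0.7,0,0,0,0,0,0]],
  ],
)

```text
time: 10.42
ee_pos: [0.498, -0.1296, 0.1155]
eef_rot: [0.742, 0.67, -0.001, 0.002]
ft_force: [-0.2, -1.8, 10.0]
grip_width: 0.0728
grasp_force: 5.1
```

```bash
python3 slip.py; python3 st.py
```

```text
cc 0.941 slip right/fwd mm -0.09 -0.6 rot rad (image cw) -0.0093
10.675 [-0.33 -3.12 10.46] [-0.39   0.104  0.049] [ 0.498  -0.1296  0.1155] 5.15 yaw -0.10182123923180919
```

Call:
apply_moves(
  commands=[
    [[0.7,0.006,0.04,-0.003,0,0,-0.01],[0.7,0.012,0.08,0,0,0,-0.015],[0.7,0.018,0.13,0,0,0,-0.02],[0.7,0.018,0.13,0,0,0,-0.02],[0.7,0.018,0.13,0,0,0,-0.02],[0.7,0.018,0.13,0,0,0,-0.02],[0.7,0.018,0.13,0,0,0,-0.02],[0.7,0.018,0.13,0,0,0,-0.01],[0.7,0.018,0.13,0,0,0,-0.01],[0.7,0.008,0.06,0,0,0,0],[0.7,0,0,0,0,0,0]],
  ],
)

```text
time: 12.05
ee_pos: [0.5042, -0.0858, 0.1155]
eef_rot: [0.749, 0.663, -0.001, 0.001]
ft_force: [-0.5, -3.2, 10.9]
grip_width: 0.0726
grasp_force: 5.5
```

```bash
python3 slip.py; python3 st.py
```

```text
cc 0.927 slip right/fwd mm 0.03 -0.63 rot rad (image cw) -0.008
12.3 [-0.41 -2.65 11.11] [-0.411  0.206  0.047] [ 0.5042 -0.0858  0.1155] 5.52 yaw -0.12197658020762314
```

Call:
apply_moves(
  commands=[
    [[0.7,0.006,0.04,0,0,0.005,-0.01],[0.7,0.014,0.1,0,0,0,-0.02],[0.7,0.014,0.1,0,0,0,-0.02],[0.7,0.014,0.1,0,0,0,-0.02],[0.7,0.014,0.1,0,0,0,-0.02],[0.7,0.008,0.05,0,0,0,-0.01],[0.7,0,0,0,0,0,0]],
  ],
)

```text
time: 13.18
ee_pos: [0.5071, -0.0662, 0.1155]
eef_rot: [0.753, 0.657, -0.001, 0.001]
ft_force: [0.1, -3.6, 10.6]
grip_width: 0.0727
grasp_force: 5.5
```

```bash
python3 slip.py; python3 st.py; python3 - <<'E'
from h import *
i=viewer.get_image("scene"); crop(i,190,110,390,270,4,"pics/s2.png")
E
```

```text
cc 0.924 slip right/fwd mm 0.06 -0.64 rot rad (image cw) -0.0099
13.425 [-0.38 -2.51 10.95] [-0.474  0.119  0.008] [ 0.5071 -0.0663  0.1155] 5.49 yaw -0.1360190069513214
```

View pics/s2.png

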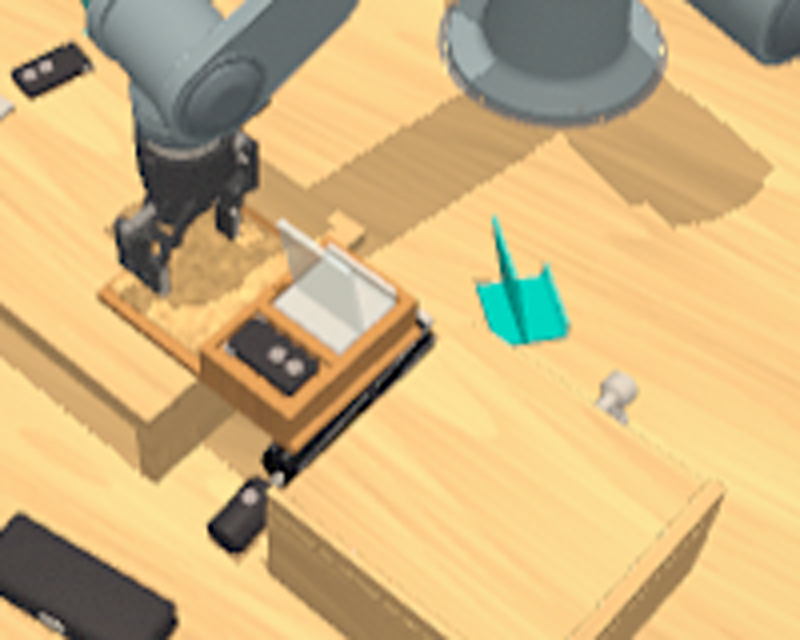

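Call:
apply_moves(
  commands=[
    [[0.7,0.006,0.04,0,0,0,0],[0.7,0.014,0.08,0,0,0,0],[0.7,0.014,0.1,0,0,0,0],[0.7,0.014,0.1,0,0,0,0],[0.7,0.008,0.08,0,0,0,0],[0.7,0,0,0,0,0,0]],
  ],
)

```text
time: 14.22
ee_pos: [0.5094, -0.0501, 0.1155]
eef_rot: [0.754, 0.657, -0.001, 0.001]
ft_force: [0.4, -3.0, 11.2]
grip_width: 0.073
grasp_force: 5.5
```

```bash
python3 slip.py; python3 st.py
```

```text
cc 0.924 slip right/fwd mm 0.08 -0.63 rot rad (image cw) -0.0095
14.475 [-0.3  -2.93 11.  ] [-0.414  0.081  0.013] [ 0.5094 -0.0501  0.1155] 5.49 yaw -0.13606061825337323
```

Call:
apply_moves(
  commands=[
    [[0.7,0.006,0.04,0,0,0,0],[0.7,0.014,0.08,0,0,0,0],[0.7,0.014,0.1,0,0,0,0],[0.7,0.014,0.1,0,0,0,0],[0.7,0.008,0.08,0,0,0,0],[0.7,0,0,0,0,0,0]],
  ],
)

```text
time: 15.22
ee_pos: [0.5118, -0.0341, 0.1158]
eef_rot: [0.753, 0.657, -0.001, 0.001]
ft_force: [-0.3, -2.6, 11.6]
grip_width: 0.0722
grasp_force: 6.1
```

```bash
python3 slip.py; python3 st.py
```

```text
cc 0.922 slip right/fwd mm 0.08 -0.51 rot rad (image cw) -0.0101
15.475 [-0.17 -2.85 12.36] [-0.437  0.17   0.028] [ 0.5119 -0.0341  0.1158] 6.08 yaw -0.1359752725945853
```

Call:
apply_moves(
  commands=[
    [[0.7,0.006,0.04,0.004,0,0,0],[0.7,0.014,0.1,0.002,0,0,0],[0.7,0.014,0.11,0.002,0,0,0],[0.7,0.015,0.11,0,0,0,0],[0.7,0.015,0.11,0,0,0,0],[0.7,0.015,0.11,0,0,0,0],[0.7,0.015,0.11,0,0,0,0],[0.7,0.015,0.11,0,0,0,0],[0.7,0.014,0.1,0,0,0,0],[0.7,0.008,0.06,0,0,0,0],[0.7,0,0,0,0,0,0]],
  ],
)

```text
time: 16.85
ee_pos: [0.5167, 0.0047, 0.1155]
eef_rot: [0.754, 0.657, -0.001, 0.001]
ft_force: [-0.4, -2.7, 10.8]
grip_width: 0.0726
grasp_force: 4.9
```

```bash
python3 slip.py; python3 st.py
```

```text
cc 0.915 slip right/fwd mm 0.07 -0.55 rot rad (image cw) -0.0097
17.1 [-0.45 -2.23  9.97] [-0.415  0.017  0.06 ] [0.5167 0.0047 0.1155] 4.9 yaw -0.13610948546147728
```

Call:
apply_moves(
  commands=[
    [[0.7,0,0,0.02,0,0,0],[0.7,0,0,0.03,0,0,0],[0.7,0,0,0.1,0,0,0],[0.7,0,0,0.4,0,0,0],[0.7,0,0,0.5,0,0,0.08],[0.7,-0.09,-0.7,0,0,0,0],[0.7,-0.09,-0.8,0,0,0,0],[0.7,0,0,0,0,0,0]],
  ],
)

```text
time: 18.1
ee_pos: [0.5069, -0.0554, 0.1555]
eef_rot: [0.751, 0.661, -0.002, -0.002]
ft_force: [0.1, 0.9, 0.5]
grip_width: 0.0727
grasp_force: 0.0
```

```bash
python3 st.py; python3 - <<'E'
from h import *
i=viewer.get_image("wrist"); t=viewer.get_image("top"); pickle.dump((i,t),open("im2.pkl","wb"))
a=cv2.resize(i["frame"][...,::-1],(512,384)); b=t["frame"][120:264,130:322,::-1]
b=cv2.resize(b,None,fx=1.5,fy=1.5,interpolation=cv2.INTER_CUBIC)
c=np.zeros((384,800,3),np.uint8); c[:,:512]=a; c[:216,512:]=b
cv2.imwrite("pics/c3.png",np.clip(255*(c/220.)**.7,0,255).astype(np.uint8))
E
```

```text
18.3 [0.16 0.22 0.13] [ 0.01   0.012 -0.005] [ 0.5069 -0.0534  0.1549] 0.0 yaw -0.12431105622491256
```

View pics/c3.png

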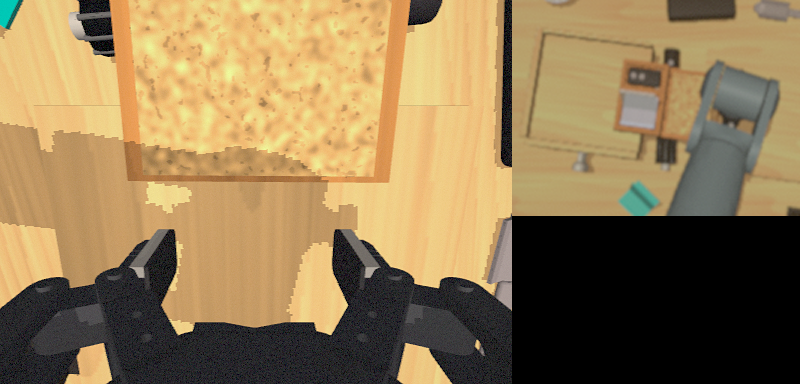

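```bash
python3 - <<'E'
from h import *
i,t=pickle.load(open("im2.pkl","rb"))
for u,v,z in((128,180,.122),(389,181,.122),(36,105,.11),(466,105,.11)): print(at(i,u,v,z).round(4))
E
```

```text
[ 0.4361 -0.0233  0.122 ]
[ 0.5853 -0.0422  0.122 ]
[0.3876 0.025  0.11  ]
[ 0.6346 -0.0059  0.11  ]
```

Call:
apply_moves(
  commands=[
    [[0.7,0,0,-0.6,0,0,0],[0.7,0,0,-0.5,0,0,0],[0.7,0,0,-0.125,0,0,0],[0.7,0,0,0,0,0,0],[0.7,0.012,0.1,0,0,0,0],[0.7,0.006,0.05,0,0,0,0],[0.7,0,0,0,0,0,0]],
  ],
)

```text
time: 19.27
ee_pos: [0.508, -0.048, 0.1063]
eef_rot: [0.75, 0.662, -0.002, -0.002]
ft_force: [-0.4, 0.2, 0.0]
grip_width: 0.0724
grasp_force: 0.0
```

```bash
python3 st.py
```

```text
19.475 [ 0.18  0.06 -0.02] [ 0.016 -0.025  0.001] [ 0.5078 -0.0482  0.1059] 0.0 yaw -0.1251462655674067
```

Call:
apply_moves(
  commands=[
    [[0.7,0.008,0.06,0,0,0,0],[0.7,0.008,0.06,0,0,0,0],[0.7,0.008,0.06,0,0,0,0],[0.7,0.008,0.06,0,0,0,0],[0.7,0.008,0.06,0,0,0,0],[0.7,0,0,0,0,0,0]],
  ],
)

```text
time: 20.23
ee_pos: [0.5093, -0.0358, 0.1058]
eef_rot: [0.75, 0.662, -0.002, -0.002]
ft_force: [-0.2, -0.9, 0.1]
grip_width: 0.0724
grasp_force: 0.2
```

```bash
python3 st.py; python3 slip.py ref
```

```text
20.425 [ 0.3  -0.04  0.  ] [0.008 0.01  0.028] [ 0.5094 -0.0359  0.1059] 0.0 yaw -0.1250595257127305
cc 1.0 slip right/fwd mm -0.0 -0.0 rot rad (image cw) 0.0
```

Call:
apply_moves(
  commands=[
    [[0.7,0.008,0.06,0,0,0,0],[0.7,0.01,0.08,0,0,0,0],[0.7,0.0125,0.1,0,0,0,0],[0.7,0.0125,0.1,0,0,0,0],[0.7,0.0125,0.1,0,0,0,0],[0.7,0.0125,0.1,0,0,0,0],[0.7,0.008,0.06,0,0,0,0]],
  ],
)

```text
time: 21.35
ee_pos: [0.5123, -0.0118, 0.1058]
eef_rot: [0.75, 0.662, -0.002, -0.002]
ft_force: [-0.3, -1.6, -0.8]
grip_width: 0.0727
grasp_force: 1.1
```

```bash
python3 st.py; python3 slip.py
```

```text
21.55 [-0.08 -0.45  0.15] [-0.032  0.011 -0.008] [ 0.5125 -0.0118  0.1059] 0.0 yaw -0.12509489017717135
cc 0.984 slip right/fwd mm -0.08 -0.03 rot rad (image cw) -0.0037
```

Call:
apply_moves(
  commands=[
    [[0.7,0.008,0.06,0,0,0,0],[0.7,0.0125,0.1,0,0,0,0],[0.7,0.0125,0.1,0,0,0,0],[0.7,0.0138,0.11,0,0,0,0],[0.7,0.0138,0.11,0,0,0,0],[0.7,0.0138,0.11,0,0,0,0],[0.7,0.0138,0.11,0,0,0,0],[0.7,0.0138,0.11,0,0,0,0],[0.7,0.0138,0.11,0,0,0,0],[0.7,0.0138,0.11,0,0,0,0],[0.7,0.0125,0.1,0,0,0,0],[0.7,0.008,0.06,0,0,0,0]],
  ],
)

```text
time: 23.1
ee_pos: [0.5184, 0.0357, 0.1059]
eef_rot: [0.75, 0.662, -0.002, -0.002]
ft_force: [-0.6, -2.8, 0.2]
grip_width: 0.0722
grasp_force: 1.2
```

```bash
python3 st.py; python3 slip.py
```

```text
23.3 [ 0.14 -0.59  0.25] [-0.065  0.    -0.013] [0.5183 0.0358 0.1058] 0.0 yaw -0.12517979749515828
cc 0.963 slip right/fwd mm -0.01 -0.04 rot rad (image cw) -0.0044
```

Call:
apply_moves(
  commands=[
    [[0.7,0.008,0.06,0,0,0,0],[0.7,0.0125,0.1,0,0,0,0],[0.7,0.0125,0.1,0,0,0,0],[0.7,0.0125,0.1,0,0,0,0],[0.7,0.0125,0.1,0,0,0,0],[0.7,0.0125,0.1,0,0,0,0],[0.7,0.0125,0.1,0,0,0,0],[0.7,0.0125,0.1,0,0,0,0],[0.7,0.0125,0.1,0,0,0,0],[0.7,0.0125,0.1,0,0,0,0],[0.7,0.01,0.08,0,0,0,0],[0.7,0.006,0.05,0,0,0,0]],
  ],
)

```text
time: 24.85
ee_pos: [0.5239, 0.0793, 0.1059]
eef_rot: [0.75, 0.662, -0.002, -0.002]
ft_force: [-0.1, -2.4, -0.5]
grip_width: 0.0722
grasp_force: 1.1
```

```bash
python3 st.py; python3 slip.py
```

```text
25.05 [ 0.03 -0.3  -0.08] [-0.031 -0.006  0.013] [0.524  0.0794 0.1061] 0.0 yaw -0.1251726656224159
cc 0.956 slip right/fwd mm -0.1 -0.01 rot rad (image cw) -0.0055
```

Call:
apply_moves(
  commands=[
    [[0.7,0.008,0.06,0,0,0,0],[0.7,0.01,0.08,0,0,0,0],[0.7,0.01,0.08,0,0,0,0],[0.7,0.01,0.08,0,0,0,0],[0.7,0.01,0.08,0,0,0,0],[0.7,0.01,0.08,0,0,0,0],[0.7,0.01,0.08,0,0,0,0],[0.7,0.01,0.08,0,0,0,0],[0.7,0.01,0.08,0,0,0,0],[0.7,0.01,0.08,0,0,0,0],[0.7,0.006,0.05,0,0,0,0],[0.7,0.004,0.03,0,0,0,0]],
  ],
)

```text
time: 26.6
ee_pos: [0.5281, 0.1136, 0.1058]
eef_rot: [0.75, 0.662, -0.002, -0.002]
ft_force: [-0.7, -2.6, 1.0]
grip_width: 0.0729
grasp_force: 1.3
```

```bash
python3 st.py; python3 slip.py
```

```text
26.8 [-0.06 -1.26  0.56] [-0.16   0.035  0.006] [0.5281 0.1137 0.1058] 0.32 yaw -0.12519837448928395
cc 0.96 slip right/fwd mm -0.06 -0.12 rot rad (image cw) -0.005
```

Call:
apply_moves(
  commands=[
    [[0.7,0.006,0.05,0,0,0,0],[0.7,0.006,0.05,0,0,0,0],[0.7,0.006,0.05,0,0,0,0],[0.7,0.006,0.05,0,0,0,0]],
  ],
)

```text
time: 27.35
ee_pos: [0.529, 0.1216, 0.1057]
eef_rot: [0.75, 0.662, -0.002, -0.002]
ft_force: [0.5, -1.5, -0.1]
grip_width: 0.0724
grasp_force: 1.1
```

Call:
apply_moves(
  commands=[
    [[0.7,0.006,0.05,0,0,0,0],[0.7,0.003,0.025,0,0,0,0]],
  ],
)

```text
time: 27.6
ee_pos: [0.5294, 0.1246, 0.1057]
eef_rot: [0.75, 0.662, -0.002, -0.002]
ft_force: [-0.7, -3.0, 0.5]
grip_width: 0.0728
grasp_force: 1.1
```

Call:
apply_moves(
  commands=[
    [[0.7,0.0045,0.035,0,0,0,0],[0.7,0.003,0.025,0,0,0,0]],
  ],
)

```text
time: 27.85
ee_pos: [0.5297, 0.127, 0.1057]
eef_rot: [0.75, 0.662, -0.002, -0.002]
ft_force: [0.0, -1.7, -1.5]
grip_width: 0.0722
grasp_force: 1.1
```

Call:
apply_moves(
  commands=[
    [[0.7,0.003,0.025,0,0,0,0],[0.7,0.003,0.025,0,0,0,0]],
  ],
)

```text
time: 28.1
ee_pos: [0.53, 0.1289, 0.1058]
eef_rot: [0.75, 0.662, -0.002, -0.002]
ft_force: [0.4, -2.5, -1.1]
grip_width: 0.0724
grasp_force: 1.0
```

Call:
apply_moves(
  commands=[
    [[0.7,0.003,0.025,0,0,0,0],[0.7,0.003,0.025,0,0,0,0]],
  ],
)

```text
time: 28.35
ee_pos: [0.5302, 0.1309, 0.1058]
eef_rot: [0.75, 0.662, -0.002, -0.002]
ft_force: [-1.3, -2.1, -1.1]
grip_width: 0.0726
grasp_force: 1.0
```

Call:
apply_moves(
  commands=[
    [[0.7,0.003,0.025,0,0,0,0],[0.7,0.003,0.025,0,0,0,0]],
  ],
)

```text
time: 28.6
ee_pos: [0.5305, 0.1329, 0.1059]
eef_rot: [0.75, 0.662, -0.002, -0.002]
ft_force: [-0.6, -2.0, -1.2]
grip_width: 0.0726
grasp_force: 1.0
```

Call:
apply_moves(
  commands=[
    [[0.7,0.003,0.025,0,0,0,0],[0.7,0.003,0.025,0,0,0,0]],
  ],
)

```text
time: 28.85
ee_pos: [0.5305, 0.1332, 0.1059]
eef_rot: [0.75, 0.662, -0.004, -0.001]
ft_force: [-3.2, -12.5, 1.8]
grip_width: 0.0726
grasp_force: 6.1
```

```bash
python3 st.py; python3 slip.py
```

```text
29.05 [-2.15 -9.31  0.95] [-1.559  0.315 -0.066] [0.5304 0.1332 0.1058] 4.94 yaw -0.12489517457989074
cc 0.948 slip right/fwd mm -0.08 -0.14 rot rad (image cw) -0.0028
```

Call:
apply_moves(
  commands=[
    [[0.7,-0.003,-0.025,0,0,0,0],[0.7,-0.003,-0.025,0,0,0,0],[0.7,-0.03,-0.25,0,0,0,0],[0.7,-0.04,-0.4,0,0,0,0],[0.7,0,-0.2,0.6,0,0,0],[0.7,0,-0.4,0.9,0,0,0],[0.7,0,-0.8,0.9,0,0,0],[0.7,0,-0.9,0.6,0,0,0],[0.7,0,-0.9,0,0,0,0],[0.7,0,-0.9,0,0,0,0],[0.7,0,-0.5,0,0,0,0],[0.7,0,0,0,0,0,0]],
  ],
)

```text
time: 30.6
ee_pos: [0.5276, -0.0781, 0.2258]
eef_rot: [0.751, 0.661, -0.002, -0.002]
ft_force: [-0.8, -0.2, -0.4]
grip_width: 0.0726
grasp_force: 0.0
```

```bash
python3 - <<'E'
from h import *
s=manip.sense(); print(s["time"],s["ee_pos"],s["ft_force"])
t=viewer.get_image("top"); c=viewer.get_image("scene"); pickle.dump((t,c),open("im3.pkl","wb"))
a=t["frame"][128:238,128:238,::-1]; b=c["frame"][170:315,270:400,::-1]
a=cv2.resize(a,(440,440),interpolation=cv2.INTER_CUBIC); b=cv2.resize(b,(350,390),interpolation=cv2.INTER_CUBIC)
o=np.zeros((440,790,3),np.uint8); o[:,:440]=a; o[:390,440:]=b
cv2.imwrite("pics/f.png",np.clip(255*(o/200.)**.7,0,255).astype(np.uint8))
E
```

```text
30.6 [ 0.52756646 -0.07814965  0.22578942] [-0.8183013  -0.18996582 -0.39276981]
```

View pics/f.png

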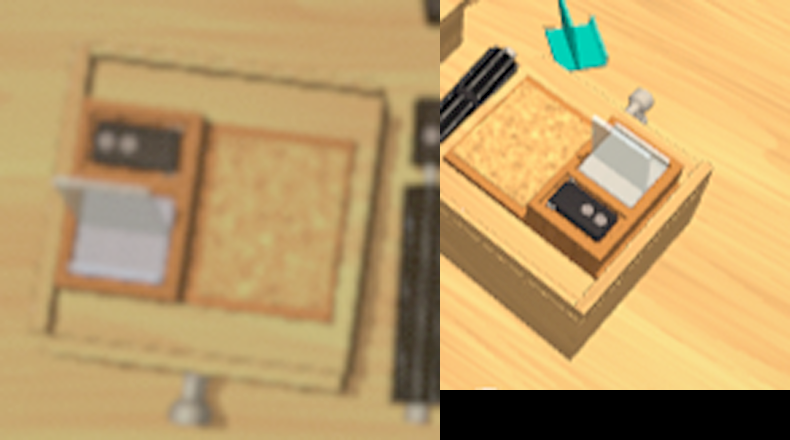

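The picture shows the tray's front edge, (85,100) to (57,287), parallel to the rail line, (92,58) to (52,330), with the key and stand seated and the gripper clear.

```bash
python3 -c "
from cell import manip
print(manip.close_job())"
```

```text
the job is handed in; nothing more can be done
None
```

The tray is across the gap on the key cabinet with its front flush against the rail; the highest force I read on it was about 13 N, the stand and key are still in their recesses, the gripper is clear, and I handed the job in at about 31 s.

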